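# Gauge a brew-group piston with the caliper

## Task

Check the diameter of the new brass piston: take the caliper out of its case, lay it flat on the worktop with its open jaws astride the standing piston, and let go of it. Then take it again by its two jaws and slide them gently shut until both bear firmly on the piston, and leave the caliper lying closed on it so that I can read it. Don't knock the piston over, and leave the worn dark piston and the solenoid valve where they are.

Things in the scene. Friction and masses are not known exactly. Their poses are not given: they have to be found in the camera images.
- case: Caliper's black case, open, fixed. Lower half 108 x 236 x 18 mm (x, y, z), 4 mm walls, blue foam floor 8 mm above the worktop; its lid, 11 mm high, same outline, lies folded back flat on the +x side. Origin: centre of the lower half's underside. The caliper starts in it on the foam floor, its x axis along the case's -y, jaws towards the case's -x.
- caliper: Loose digital caliper, 0.22 kg, on its back. Origin: on the fixed jaw's measuring face, on the beam's centre line, at underside level. x along the beam (head from -14 mm, beam to 200 mm, 16 mm wide), z up. The fixed jaw reaches to y = -48 mm, 8 mm high, x from -12 mm to 0; outer face (x = -12 mm) flat from y = -8 to -37 mm, then a tapered tip. Short inside jaw to y = +24 mm.
- caliper_slide: The caliper's slide with the moving jaw. Origin on the moving jaw's measuring face, on the beam's centre line, underside level; axes as the caliper's. The moving jaw mirrors the fixed one: outer face at x = +12 mm, flat from y = -14 to -37 mm, tip at y = -48 mm, 8 mm high. The display housing lies behind it; small thumb roller at x = 62 mm, y = -14 mm.
- caliper_opening (a joint): Gap between the jaws in m: 0 shut, starts 0.038 to 0.046. The slide runs along the caliper's x with about 1.2 N of friction and stays where it is left. Pinching the two outer jaw faces together (span = opening + 24 mm) closes it; about 10 N is plenty, more than 50 N is rough.
- piston: New brass piston with a red seal, loose, standing upright on the worktop. Origin at the centre of its underside, z its axis. 37.5 mm high; the skirt to be measured is 28 mm in diameter, from the foot up to 16 mm; knob on top 19 mm in diameter. 0.08 to 0.17 kg.
- worn_piston: Worn piston of the same shape and size, dark steel with a black seal, loose, standing near the back of the bench: leave alone. Origin at the centre of its underside.
- solenoid_valve: Solenoid valve with a black coil on a brass body, 46 x 48 x 58 mm, loose, standing near the back of the bench: leave alone. Origin at the centre of its underside.
- housing_grip (a point): Middle of the slide's black display housing, 8 mm above the underside, near the balance point of the caliper. The housing is 52 mm long (caliper x), 32 mm wide (y) and 15 mm high: grip it across y. In the case, fingers have 24 mm or more free beside it, down to the foam floor.

How it is judged:
By the outcome, as a careful person would: the job done as asked, in the order asked, and still so for the second after the job is handed in, with the robot touching nothing.
It also fails if it takes over 46 s, if anything falls off the work surface, if the arm or the gripper's body presses on something with over 40 N, if the wrist force passes 120 N, or if a joint passes its speed limit or range.

## Robot

A 6-joint arm with a two-finger parallel gripper is mounted at the origin on a cart in front of the work surface, level with it; the furniture and walls round the work are solid. World frame = base frame: x ahead of the robot, y to its left, z up, the work surface at z = 0. Lengths are in m, angles in rad, forces in N, time in s.
With the tool pointing down it reaches from about 0.3 to 0.875 m from the base axis. Payload 6.4 kg.
Tool frame: the origin (TCP) lies at the very end of the fingers, on their centre line; the grasp point (between the pads) lies 19 mm behind it; z points along the fingers, y is the line along which they close (so a half turn about z gives the same grasp; the last joint's range is limited). The gripper opens to 85 mm and grips with 20 to 120 N. Pads are 22 mm wide; open, the fingers measure 114 mm over their backs; the gripper's body (76 mm by 85 mm) begins 54 mm behind the grasp point. The pads swing forward as they close: fully open they stand 13 mm farther back than shut.
Start: joints at [-1.417, 0.181, 1.607, -0, 1.354, -0.206], TCP at [0.202, -0.538, 0.231] pointing down, gripper open.
Joint ranges: [-2.99, 2.99], [-0.89, 2.07], [0.3, 2.58], [-1.14, 4.28], [0, 2.63], [-3.12, 3.12]. Speed limits (rad/s): [2.57, 2.57, 3.01, 3.14, 3.14, 3.14].

## Interface

Orientations are given as a unit quaternion [w, x, y, z].
In Python, from bench import ctrl, vision, order gives the robot as it stands (ctrl), with the cameras (vision) and the job (order).
- The arm moves only by the tool shift_gripper, called as name(argument=value, ...), one argument or row to a line, values as JSON. Schema: {"type":"object","properties":{"increments":{"type":"array","items":{"type":"array","prefixItems":[{"type":"array","items":{"type":"number"},"minItems":3,"maxItems":3},{"type":"array","items":{"type":"number"},"minItems":3,"maxItems":3},{"type":"number"}],"minItems":3,"maxItems":3},"minItems":1,"maxItems":10},"only":{"type":"string"},"quiet":{"type":"boolean"},"lines":{"type":"string"}},"required":["increments"],"additionalProperties":false}. increments is a list of rows, 1 to 10 of them, each written [[dx, dy, dz], [rx, ry, rz], opening]: dx, dy, dz in fractions of the full range, 1 being 800 mm, then a rotation vector rx, ry, rz in normalised numbers (1 is 180 degrees), then the opening from 0.0 (shut) to 1.0 (fully open); each row is the pose to reach, as a shift and turn from the pose commanded when the call began, along the tool's axes at that moment; what a row does not reach only later rows make up. A row lasts 1/8 s, in which the tool goes at most 0.0625 m and 0.188 rad, less where a joint would pass 70% of its speed; a pose out of reach is approached as far as the arm can. The fingers move at their own pace and stop on an object; the grip force is fixed at half the most. Time passes only in rows, so rows that do not move let the fingers close. The tool returns the time, the measured TCP pose, the force, the opening and the grip force at its end. only (a regular expression) keeps the lines of the reply that match it, lines (a string "A,B") keeps lines A to B, and quiet returns only ok. Shift and turn numbers lie between -1 and 1, and a call with a number outside is refused. Input that does not fit is refused with a message, and nothing moves.
- ctrl.get_obs(): the state, without advancing time (a new reading comes with each control period).
- vision.camera(name): name is "scene" or "top" or "wrist"; returns the picture (400x640x3 uint8, blue, green, red); there is no depth.
- vision.camera_params(name): a dict with "fovy" (degrees; the focal length in pixels is half the picture's height over the tangent of half this angle, whatever the lens; pixels are square), "cx", "cy" (the principal point, pixels), "view" (4x4, takes a point from world to camera coordinates). Camera axes: x right, y up, looking along -z (the intrinsics and any distortion apply to the point x, -y, -z); pixel columns grow to the right and rows downward; lengths in m; the calibration is good to about 2 mm. A picture is of the moment at which its call begins: read the wrist's pose just before it. camera_params takes no time and is no camera call; for the wrist camera it gives the pose at the moment of the call.
- order.hand_in(): hands the job in; it is judged then, once.
The state is a dict: "time_s": time; "q": joint angles; "dq": joint speeds; "joint_efforts": joint torques, N m; "eef_pos": TCP position; "eef_rot": TCP orientation; "wrist_force": force on the tool from outside, world axes, zero at the start; "torque": the same for the moment, N m; "opening": opening from 0.0 (shut) to 1.0 (fully open); "grasp_force": force on a finger pad.
Only numpy, scipy, OpenCV 4.12 (cv2) and the standard library are available. Lean on these libraries where they do the work, as an engineer would, in place of code of your own. Each camera call takes 0.05 s, during which the arm holds its last target. There are 200 camera calls.

## Working session

There is one attempt and no reset: what is moved stays moved. The work goes in short steps, Python scripts to look and compute and a tool call to move; the robot and the scene stay as the last step left them, time stands still between calls to the robot, and variables do not carry over. Pictures are saved under pics/ and viewed, at most 10 in all, crops included, and the job is handed in when it is done.

```bash
ls; mkdir -p pics
```

Run:
```python
from bench import ctrl, vision, order
import cv2
o=ctrl.get_obs();print(o)
for n in ["top","scene"]:
    im=vision.camera(n);cv2.imwrite(f"pics/{n}0.png",im)
    print(n,vision.camera_params(n))
print(vision.camera_params("wrist"))
```

```text
bench.py
pics
{'time_s': 0.0, 'q': array([-1.41731752e+00,  1.81545027e-01,  1.60800363e+00,  3.40285832e-06,
        1.35378647e+00, -2.06298641e-01]), 'dq': array([-0.0008903 ,  0.00069962,  0.00045761, -0.00011818,  0.00266524,
        0.00077161]), 'joint_efforts': array([-1.99325106e-03, -4.44871330e+01, -3.51339662e+01, -3.05153280e-04,
        8.98982427e-03,  6.51000491e-06]), 'eef_pos': array([ 0.20237072, -0.53762737,  0.23038402]), 'eef_rot': array([-8.70884230e-04,  9.83863301e-01,  1.78919665e-01,  2.46671115e-05]), 'wrist_force': array([ 0.46900398, -0.88800208,  0.80202837]), 'torque': array([ 0.01450391, -0.01646701, -0.00634246]), 'grasp_force': 0.0, 'opening': 1.000731893758531}
top {'fovy': 52.84993274814865, 'cx': 325.95369912454373, 'cy': 199.54432188009568, 'view': array([[-0.02324738, -0.99958344, -0.01710299,  0.04910555],
       [ 0.98142829, -0.0260769 ,  0.19004867, -0.57978443],
       [-0.1904155 , -0.01236722,  0.98162569, -0.93214197],
       [ 0.        ,  0.        ,  0.        ,  1.        ]])}
scene {'fovy': 51.75730227515728, 'cx': 312.49013851796485, 'cy': 206.69905679891937, 'view': array([[ 0.64200435, -0.76659326,  0.01285224, -0.33088321],
       [ 0.33074594,  0.29203739,  0.89739695, -0.25651984],
       [-0.69169179, -0.57188192,  0.44103689, -0.54744687],
       [ 0.        ,  0.        ,  0.        ,  1.        ]])}
{'fovy': 71.09925189271887, 'cx': 322.12289128323397, 'cy': 204.9098421073627, 'view': array([[ 0.35166237, -0.93612543, -0.00166033, -0.57468713],
       [ 0.9042993 ,  0.34016413, -0.25793632,  0.03244709],
       [ 0.24202553,  0.08920506,  0.96616049, -0.38014376],
       [ 0.        ,  0.        ,  0.        ,  1.        ]])}
```

View pics/top0.png

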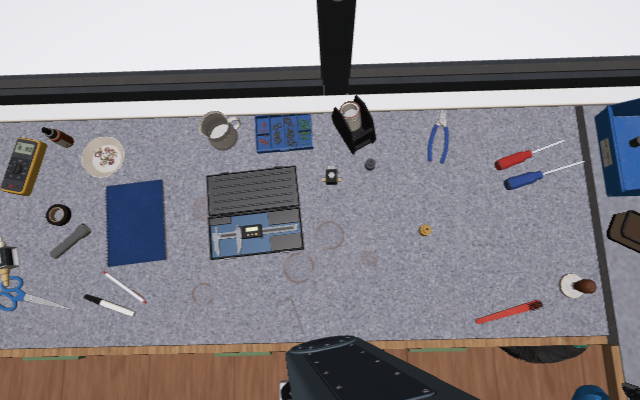

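View pics/scene0.png

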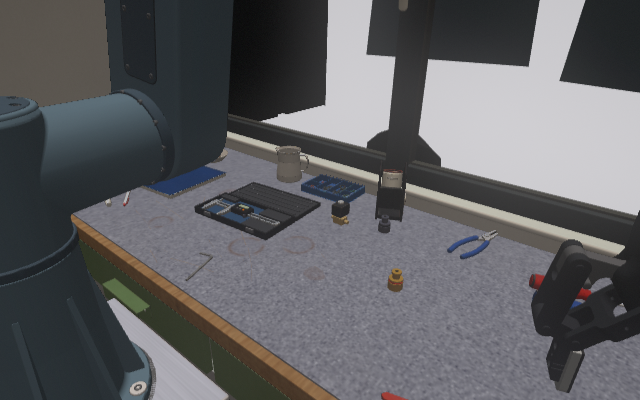

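The top view shows the case at about (255,235) with the caliper display at (252,231). The brass piston is at (425,230), the worn one at (370,164) and the valve at (331,176).

Create h.py:
```python
from bench import ctrl, vision, order
import numpy as np, cv2
from scipy.spatial.transform import Rotation as R
def K(p):
    f=200/np.tan(np.radians(p["fovy"])/2); return f,p["cx"],p["cy"]
def ray(p,uv,z):
    f,cx,cy=K(p);V=p["view"]
    d=V[:3,:3].T@np.array([(uv[0]-cx)/f,-(uv[1]-cy)/f,-1]);c=-V[:3,:3].T@V[:3,3]
    return c+d*(z-c[2])/d[2]
def proj(p,X):
    f,cx,cy=K(p);v=p["view"]@np.append(X,1)
    return np.array([cx+f*v[0]/-v[2],cy-f*v[1]/-v[2]])
def rot(o): w=o["eef_rot"];return R.from_quat([w[1],w[2],w[3],w[0]])
def rel(o,pos): return rot(o).inv().apply(np.array(pos)-o["eef_pos"])
```

Run:
```python
from h import *
p=vision.camera_params("top")
for n,uv,z in [("caseNW",(207,177),.011),("caseSW",(211,259),.018),("caseSE",(302,249),.018),("seam L",(208,217),.018),("seam R",(300,207),.018),("display",(252,231),.02),("piston top",(425,230),.03),("worn",(370,164),.03),("valve",(331,176),.05)]:
    print(n,ray(p,uv,z).round(3))
o=ctrl.get_obs();print(rot(o).as_matrix().round(3))
im=cv2.imread("pics/top0.png")
cv2.imwrite("pics/crop1.png",cv2.resize(im[160:270,195:315],None,fx=5,fy=5,interpolation=cv2.INTER_CUBIC))
```

```text
caseNW [0.658 0.344 0.011]
caseSW [0.445 0.325 0.018]
caseSE [0.464 0.098 0.018]
seam L [0.551 0.336 0.018]
seam R [0.571 0.102 0.018]
display [0.512 0.223 0.02 ]
piston top [ 0.503 -0.208  0.03 ]
worn [ 0.676 -0.08   0.03 ]
valve [0.642 0.021 0.05 ]
[[ 0.936  0.352 -0.   ]
 [ 0.352 -0.936  0.002]
 [ 0.    -0.002 -1.   ]]
```

View pics/crop1.png

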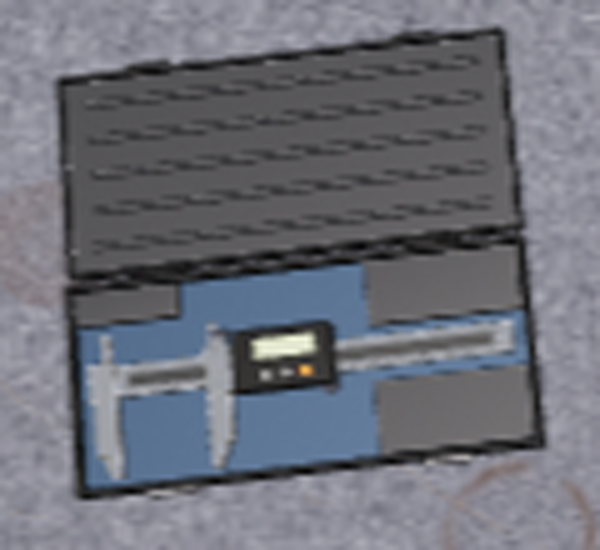

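The manual's scale: shifts go in shares of 800 mm and turns go in shares of 180 degrees. Converting my numbers, -0.412 m is -0.515, 0.385 m is 0.4813, -1.296 rad is -0.4125.

shift_gripper(
  increments=[
    [[0.4813, -0.515, 0], [0, 0, -0.4125], 1],
    [[0.4813, -0.515, 0], [0, 0, -0.4125], 1],
    [[0.4813, -0.515, 0], [0, 0, -0.4125], 1],
    [[0.4813, -0.515, 0], [0, 0, -0.4125], 1],
    [[0.4813, -0.515, 0], [0, 0, -0.4125], 1],
    [[0.4813, -0.515, 0], [0, 0, -0.4125], 1],
    [[0.4813, -0.515, 0], [0, 0, -0.4125], 1],
    [[0.4813, -0.515, 0], [0, 0, -0.4125], 1],
    [[0.4813, -0.515, 0], [0, 0, -0.4125], 1],
    [[0.4813, -0.515, 0], [0, 0, -0.4125], 1],
  ],
)

```text
time_s: 1.35
eef_pos: [0.4181, -0.0127, 0.231]
eef_rot: [-0.001, 0.673, 0.739, 0.0]
wrist_force: [-0.3, -0.6, -0.3]
opening: 1.001
grasp_force: 0.0
```

Run:
```python
from h import *
o=ctrl.get_obs();print(rel(o,[.51,.21,.2]),rot(o).as_matrix().round(3))
```

```text
[0.21316664 0.11224682 0.0312233 ] [[-0.093  0.996 -0.   ]
 [ 0.996  0.093  0.001]
 [ 0.001 -0.    -1.   ]]
```

Scaled: 0.21 m is 0.2625, 0.11 m is 0.1375.

shift_gripper(
  increments=[
    [[0.2625, 0.1375, 0.0375], [0, 0, 0], 1],
    [[0.2625, 0.1375, 0.0375], [0, 0, 0], 1],
    [[0.2625, 0.1375, 0.0375], [0, 0, 0], 1],
    [[0.2625, 0.1375, 0.0375], [0, 0, 0], 1],
    [[0.2625, 0.1375, 0.0375], [0, 0, 0], 1],
  ],
)

```text
time_s: 1.98
eef_pos: [0.5097, 0.2029, 0.1998]
eef_rot: [-0.001, 0.675, 0.737, -0.001]
wrist_force: [0.6, -1.1, -1.3]
opening: 1.003
grasp_force: 0.0
```

Run:
```python
from h import *
o=ctrl.get_obs();p=vision.camera_params("wrist");im=vision.camera("wrist");cv2.imwrite("pics/w1.png",im)
import pickle;pickle.dump((o,p),open("w1.pkl","wb"))
print(o["eef_pos"])
```

```text
[0.50967549 0.20293345 0.19980522]
```

View pics/w1.png

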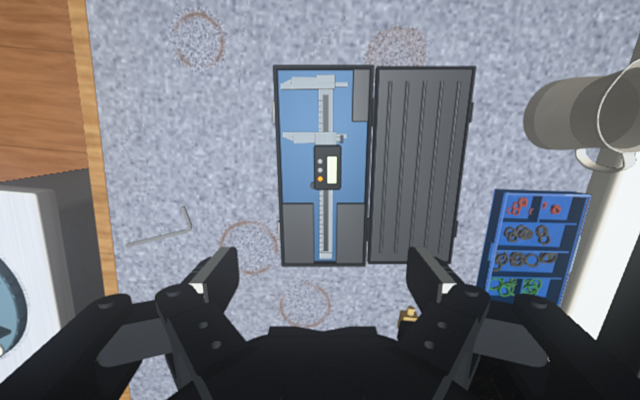

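Wrist view: the case spans (275..475, 65..265), with the housing at about (315..341, 146..189), the fixed jaw at (283..335, 83) and the moving jaw at (283..330, 138). I'll enlarge it.

Run:
```python
import cv2
im=cv2.imread("pics/w1.png")
cv2.imwrite("pics/crop2.png",cv2.resize(im[60:205,270:380],None,fx=4,fy=4,interpolation=cv2.INTER_CUBIC))
```

```text
(no output)
```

View pics/crop2.png

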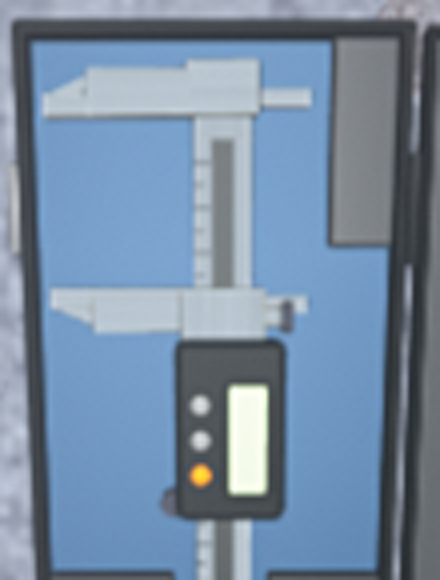

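Run:
```python
from h import *
import pickle
o,p=pickle.load(open("w1.pkl","rb"))
q=lambda x,y,z:ray(p,(270+x/4,60+y/4),z)
P={n:q(*a) for n,a in dict(h=(230.5,429,.023),hl=(177,429,.023),hr=(284,429,.023),ht=(230,341,.023),hb=(230,517,.023),ff=(130,116,.016),mf=(130,290,.016),ftip=(45,105,.016),mtip=(52,302,.016),bL1=(194,160,.014),bL2=(196,555,.014),bR1=(250,160,.014),bR2=(253,555,.014),cTL=(15,20,.018),cTR=(413,20,.018)).items()}
for k,v in P.items(): print(k,v.round(4))
n=lambda a,b:np.linalg.norm(P[a]-P[b])
print("housing w,l",n("hl","hr"),n("ht","hb"),"open",n("ff","mf"),"case w",n("cTL","cTR"))
for a,b in[("hb","ht"),("bL2","bL1"),("bR2","bR1")]:
    d=P[a]-P[b];print(a,np.arctan2(d[1],d[0]))
y=rot(o).as_matrix()[:,1];print("tool y",np.arctan2(y[1],y[0]))
```

```text
h [0.5148 0.2272 0.023 ]
hl [0.4995 0.2259 0.023 ]
hr [0.5301 0.2286 0.023 ]
ht [0.5124 0.2518 0.023 ]
hb [0.517  0.2016 0.023 ]
ff [0.4798 0.309  0.016 ]
mf [0.483  0.2631 0.016 ]
ftip [0.4565 0.3098 0.016 ]
mtip [0.4611 0.2579 0.016 ]
bL1 [0.4981 0.2994 0.014 ]
bL2 [0.5081 0.1871 0.014 ]
bR1 [0.5136 0.3008 0.014 ]
bR2 [0.5254 0.1886 0.014 ]
cTL [0.4478 0.3298 0.018 ]
cTR [0.5533 0.339  0.018 ]
housing w,l 0.030657048449117763 0.05041136461461016 open 0.046007464318946825 case w 0.10581618372657327
hb -1.4786817849689857
bL2 -1.4816221096023223
bR2 -1.4659877690882495
tool y 0.08764004918627748
```

Run:
```python
from h import *
o=ctrl.get_obs();print(rel(o,[.515,.227,.03]),rel(o,[.515,.227,.010]))
```

```text
[0.02507558 0.00829079 0.17009359] [0.02508995 0.00833722 0.19009353]
```

Scaled: 0.189 m is 0.2363, 0.187 m is 0.2338.

shift_gripper(
  increments=[
    [[0.0313, 0.0104, 0.075], [0, 0, 0], 0.55],
    [[0.0313, 0.0104, 0.15], [0, 0, 0], 0.55],
    [[0.0313, 0.0104, 0.1875], [0, 0, 0], 0.55],
    [[0.0313, 0.0104, 0.2063], [0, 0, 0], 0.55],
    [[0.0313, 0.0104, 0.225], [0, 0, 0], 0.55],
    [[0.0313, 0.0104, 0.2338], [0, 0, 0], 0.55],
    [[0.0313, 0.0104, 0.2363], [0, 0, 0], 0.55],
    [[0.0313, 0.0104, 0.2363], [0, 0, 0], 0.55],
  ],
)

```text
time_s: 3.02
eef_pos: [0.5162, 0.2273, 0.013]
eef_rot: [0.0, 0.676, 0.737, 0.0]
wrist_force: [0.8, 0.2, -0.9]
opening: 0.551
grasp_force: 0.0
```

```bash
python3 -c "
from h import *
print(rel(ctrl.get_obs(),[.515,.227,.010]))"
```

```text
[-0.00023606 -0.00124384  0.00296406]
```

shift_gripper(
  increments=[
    [[0, -0.0013, 0.0038], [0, 0, 0], 0.5],
    [[0, -0.0013, 0.0038], [0, 0, 0], 0.3],
    [[0, -0.0013, 0.0038], [0, 0, 0], 0.2],
    [[0, -0.0013, 0.0038], [0, 0, 0], 0.2],
    [[0, -0.0013, 0.0038], [0, 0, 0], 0.2],
    [[0, -0.0013, 0.0038], [0, 0, 0], 0.2],
  ],
)

```text
time_s: 3.78
eef_pos: [0.5149, 0.2272, 0.0097]
eef_rot: [0.0, 0.676, 0.737, 0.0]
wrist_force: [-0.8, 1.0, 6.2]
opening: 0.359
grasp_force: 60.5
```

Scaled: -0.4 m is -0.5, -0.12 m is -0.15.

shift_gripper(
  increments=[
    [[0, 0, -0.025], [0, 0, 0], 0.2],
    [[0, 0, -0.075], [0, 0, 0], 0.2],
    [[0, 0, -0.1375], [0, 0, 0], 0.2],
    [[-0.05, 0, -0.15], [0, 0, 0], 0.2],
    [[-0.125, -0.005, -0.15], [0, 0, 0], 0.2],
    [[-0.2, -0.0075, -0.15], [0, 0, 0], 0.2],
    [[-0.275, -0.01, -0.15], [0, 0, 0], 0.2],
    [[-0.35, -0.0138, -0.15], [0, 0, 0], 0.2],
    [[-0.425, -0.0163, -0.15], [0, 0, 0], 0.2],
    [[-0.5, -0.02, -0.15], [0, 0, 0], 0.2],
  ],
)

```text
time_s: 5.03
eef_pos: [0.5325, -0.1748, 0.1302]
eef_rot: [0.0, 0.676, 0.736, 0.0]
wrist_force: [0.7, 0.1, -2.5]
opening: 0.357
grasp_force: 59.9
```

shift_gripper(
  increments=[
    [[-0.0625, -0.0025, 0], [0, 0, 0], 0.2],
    [[-0.1063, -0.0038, 0], [0, 0, 0], 0.2],
    [[-0.1175, -0.0045, 0], [0, 0, 0], 0.2],
    [[-0.1175, -0.0045, 0], [0, 0, 0], 0.2],
    [[-0.1175, -0.0045, 0], [0, 0, 0], 0.2],
  ],
)

```text
time_s: 5.65
eef_pos: [0.537, -0.2653, 0.1293]
eef_rot: [-0.0, 0.676, 0.737, 0.0]
wrist_force: [-0.7, 1.1, -2.0]
opening: 0.358
grasp_force: 59.9
```

Run:
```python
from h import *
o=ctrl.get_obs();p=vision.camera_params("wrist");im=vision.camera("wrist");cv2.imwrite("pics/w2.png",im)
import pickle;pickle.dump((o,p),open("w2.pkl","wb"))
print(o["eef_pos"])
```

```text
[ 0.53698369 -0.26531691  0.12926626]
```

View pics/w2.png

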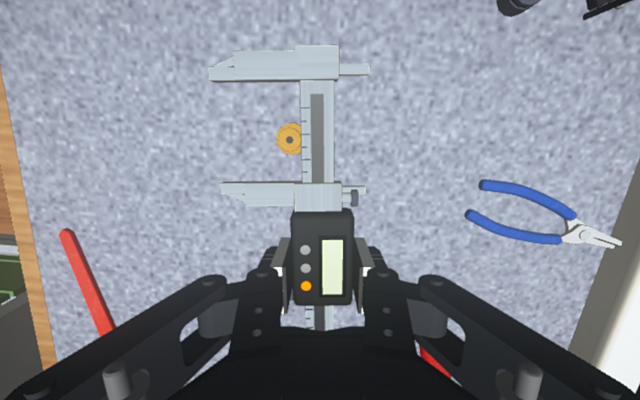

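Run:
```python
from h import *
import pickle
o,p=pickle.load(open("w2.pkl","rb"))
u0=.0097; zu=o["eef_pos"][2]-.0097+.008
P=ray(p,(289.5,140),.0375); print("piston",P.round(4))
ff=ray(p,(255,80),zu+.008);mf=ray(p,(255,183),zu+.008);bl=ray(p,(301,150),zu+.006)
h=ray(p,(322.5,257),zu+.015)
print(ff,mf,bl,h,"open",np.linalg.norm(ff-mf))
m=rot(o).as_matrix();u=-m[:,0];v=m[:,1]
for n,x in dict(P=P,ff=ff,mf=mf,bl=bl,h=h).items():
  d=x-o["eef_pos"];print(n,"u",(d@u).round(4),"v",(d@v).round(4))
pt=vision.camera_params("top")
print("top px of P",proj(pt,P))
```

```text
piston [ 0.5066 -0.2105  0.0375]
[ 0.50019203 -0.18108026  0.13556626] [ 0.501332   -0.22875504  0.13556626] [ 0.52302294 -0.21075032  0.13356626] [ 0.53809896 -0.26267374  0.14256626] open 0.04768840283916535
P u -0.0571 v -0.0256
ff u -0.0871 v -0.0294
mf u -0.0395 v -0.0324
bl u -0.0556 v -0.0092
h u -0.0025 v 0.0013
top px of P [426.50484337 228.03167313]
```

Scaled: 0.078 m is 0.0975, 0.04 m is 0.05.

shift_gripper(
  increments=[
    [[-0.0068, 0.0045, 0.05], [0, 0, 0], 0.2],
    [[-0.0068, 0.0045, 0.0875], [0, 0, 0], 0.2],
    [[-0.0068, 0.0045, 0.0975], [0, 0, 0], 0.2],
    [[-0.0068, 0.0045, 0.0975], [0, 0, 0], 0.2],
  ],
)

```text
time_s: 6.2
eef_pos: [0.5412, -0.2711, 0.0514]
eef_rot: [-0.0, 0.676, 0.737, -0.0]
wrist_force: [0.7, -0.7, -1.8]
opening: 0.359
grasp_force: 59.8
```

Run:
```python
from h import *
o=ctrl.get_obs();p=vision.camera_params("wrist");im=vision.camera("wrist")
import pickle;pickle.dump((o,p),open("w3.pkl","wb"))
cv2.imwrite("pics/w3.png",cv2.resize(im[20:220,190:390],None,fx=3,fy=3,interpolation=cv2.INTER_CUBIC))
print(o["eef_pos"])
```

```text
[ 0.54124893 -0.27114673  0.0514155 ]
```

View pics/w3.png

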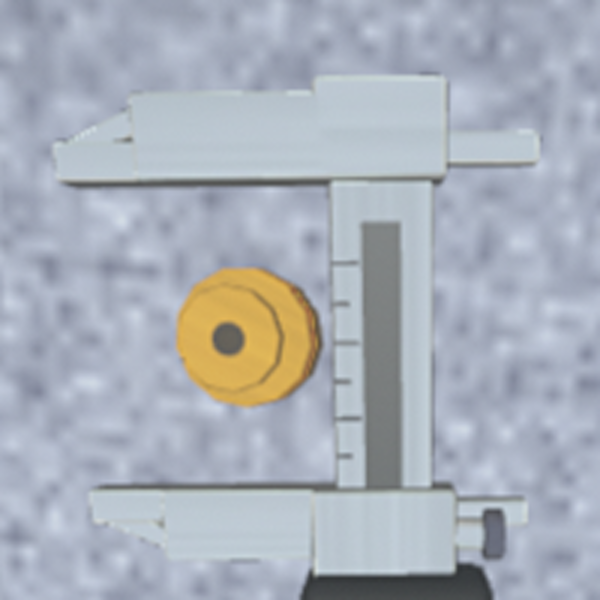

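The piston's knob (228,339) is between the jaws (faces at rows 184 and 487), clear of the beam edge at column 335.

Run:
```python
from h import *
import pickle
o,p=pickle.load(open("w3.pkl","rb"))
zu=o["eef_pos"][2]-.0017
c=lambda x,y,z:ray(p,(190+x/3,20+y/3),z)
m=rot(o).as_matrix();u=-m[:,0];v=m[:,1]
for n,x in dict(P=c(228.5,339,.0375),ff=c(230,184,zu+.008),mf=c(230,487,zu+.008),bl=c(334,340,zu+.006),ftip=c(55,165,zu+.008),fl=c(130,140,zu+.008)).items():
  d=x-o["eef_pos"];print(n,"u",(d@u).round(4),"v",(d@v).round(4),x.round(4))
```

```text
P u -0.0635 v -0.0294 [ 0.5065 -0.2104  0.0375]
ff u -0.0865 v -0.0241 [ 0.5098 -0.187   0.0577]
mf u -0.0398 v -0.0265 [ 0.5114 -0.2337  0.0577]
bl u -0.0635 v -0.0089 [ 0.527  -0.2086  0.0557]
ftip u -0.0892 v -0.0504 [ 0.4834 -0.1866  0.0577]
fl u -0.0926 v -0.0388 [ 0.4946 -0.1822  0.0577]
```

Scaled: 0.0485 m is 0.0606, 0.0475 m is 0.0594.

shift_gripper(
  increments=[
    [[0, 0, 0.025], [0, 0, 0], 0.2],
    [[0, 0, 0.0438], [0, 0, 0], 0.2],
    [[0, 0, 0.0538], [0, 0, 0], 0.2],
    [[0, 0, 0.0594], [0, 0, 0], 0.2],
    [[0, 0, 0.0606], [0, 0, 0], 0.2],
    [[0, 0, 0.0606], [0, 0, 0], 0.2],
  ],
)

```text
time_s: 7.0
eef_pos: [0.5414, -0.272, 0.0031]
eef_rot: [0.0, 0.676, 0.737, 0.0]
wrist_force: [-0.1, 0.2, -1.5]
opening: 0.356
grasp_force: 59.9
```

Scaled: 0.0014 m is 0.0018, 0.0007 m is 0.0009.

shift_gripper(
  increments=[
    [[0, 0, 0.0009], [0, 0, 0], 0.2],
    [[0, 0, 0.0018], [0, 0, 0], 0.2],
    [[0, 0, 0.0018], [0, 0, 0], 0.2],
  ],
)

```text
time_s: 7.38
eef_pos: [0.5413, -0.272, 0.0017]
eef_rot: [0.0, 0.676, 0.737, 0.0]
wrist_force: [-0.3, 0.3, -0.6]
opening: 0.359
grasp_force: 60.1
```

Scaled: -0.14 m is -0.175, -0.12 m is -0.15.

shift_gripper(
  increments=[
    [[0, 0, 0.0006], [0, 0, 0], 0.35],
    [[0, 0, 0.0006], [0, 0, 0], 0.4],
    [[0, 0, 0], [0, 0, 0], 0.5],
    [[0, 0, 0], [0, 0, 0], 0.55],
    [[0, 0, 0], [0, 0, 0], 0.55],
    [[0, 0, -0.025], [0, 0, 0], 0.55],
    [[0, 0, -0.0875], [0, 0, 0], 0.8],
    [[0, 0, -0.15], [0, 0, 0], 1],
    [[0, 0, -0.175], [0, 0, 0], 1],
    [[0, 0, -0.175], [0, 0, 0], 1],
  ],
)

```text
time_s: 8.62
eef_pos: [0.5421, -0.2726, 0.1437]
eef_rot: [0.002, 0.676, 0.737, 0.0]
wrist_force: [-0.2, -0.2, -0.8]
opening: 1.009
grasp_force: 0.0
```

Run:
```python
from h import *
o=ctrl.get_obs();p=vision.camera_params("wrist");im=vision.camera("wrist")
import pickle;pickle.dump((o,p),open("w4.pkl","wb"))
cv2.imwrite("pics/w4.png",cv2.resize(im[40:240,190:390],None,fx=3,fy=3,interpolation=cv2.INTER_CUBIC))
print(o["eef_pos"],rot(o).as_matrix().round(4))
```

```text
[ 0.5421377  -0.27259551  0.1437496 ] [[-0.085   0.9964  0.0034]
 [ 0.9964  0.085  -0.0026]
 [-0.0029  0.0031 -1.    ]]
```

View pics/w4.png

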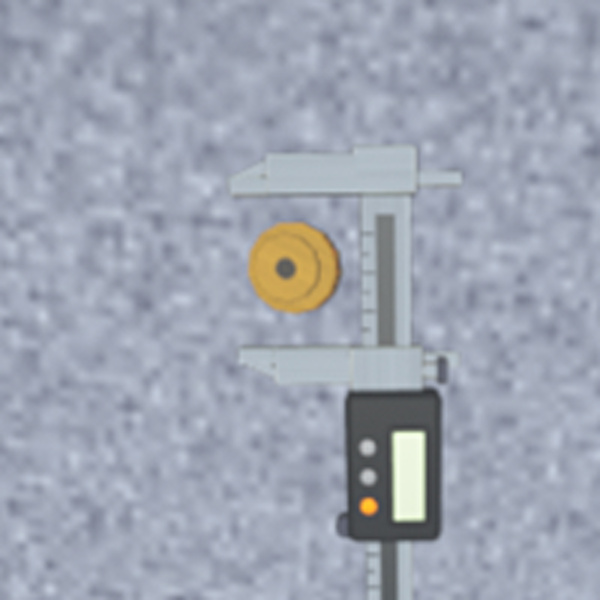

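The caliper lies astride the piston: faces at rows 193 and 347, knob at (286,268), beam edge at column 362. Next I'll work out the pinch pose.

Run:
```python
from h import *
import pickle
o,p=pickle.load(open("w4.pkl","rb"))
c=lambda x,y,z:ray(p,(190+x/3,40+y/3),z)
D=dict(P=c(286,268,.0375),ff=c(300,194,.008),mf=c(300,346.5,.008),ftip=c(231,186,.008),mtip=c(240,354,.008),bl1=c(362,210,.006),bl2=c(369,590,.006),br1=c(410,210,.006),br2=c(411,590,.006),hl1=c(347,400,.015),hl2=c(351,530,.015))
ax=[]
for a,b in(("bl1","bl2"),("br1","br2"),("hl1","hl2")):
  d=D[b]-D[a];ax.append(np.arctan2(d[1],d[0]))
print(ax)
th=-1.484; u=np.array([np.cos(th),np.sin(th),0]);v=np.array([-u[1],u[0],0])
cl=(D["bl1"]+D["br1"])/2
org=cl+((D["ff"]-cl)@u)*u
for k,x in D.items(): print(k,x.round(4),((x-org)@u).round(4),((x-org)@v).round(4))
mid=((D["ff"]+D["mf"])/2-org)@u
T=org+mid*u-.027*v;T[2]=.06
print("T",T,"cal",mid); 
print(rel(ctrl.get_obs(),T))
```

```text
[np.float64(-1.4774685687738809), np.float64(-1.479155398312858), np.float64(-1.4709516967248546)]
P [ 0.5066 -0.2101  0.0375] 0.0224 -0.0286
ff [ 0.5062 -0.1876  0.008 ] -0.0 -0.027
mf [ 0.5088 -0.235   0.008 ] 0.0474 -0.0285
ftip [ 0.4845 -0.1871  0.008 ] -0.0024 -0.0486
mtip [ 0.4892 -0.2391  0.008 ] 0.0498 -0.0484
bl1 [ 0.5259 -0.1906  0.006 ] 0.0047 -0.0076
bl2 [ 0.538  -0.3193  0.006 ] 0.134 -0.0068
br1 [ 0.5411 -0.1893  0.006 ] 0.0047 0.0076
br2 [ 0.553  -0.3181  0.006 ] 0.1341 0.0083
hl1 [ 0.5257 -0.2502  0.015 ] 0.0641 -0.013
hl2 [ 0.5302 -0.2945  0.015 ] 0.1086 -0.0124
T [ 0.50827164 -0.21120779  0.06      ] cal 0.02371236901924964
[ 0.06313336 -0.02752412  0.08149743]
```

Scaled: 0.063 m is 0.0788, -0.0275 m is -0.0344, 1.563 rad is 0.4975.

shift_gripper(
  increments=[
    [[0.0788, -0.0344, 0], [0, 0, 0.4975], 1],
    [[0.0788, -0.0344, 0], [0, 0, 0.4975], 1],
    [[0.0788, -0.0344, 0], [0, 0, 0.4975], 1],
    [[0.0788, -0.0344, 0], [0, 0, 0.4975], 1],
    [[0.0788, -0.0344, 0], [0, 0, 0.4975], 1],
    [[0.0788, -0.0344, 0], [0, 0, 0.4975], 1],
    [[0.0788, -0.0344, 0], [0, 0, 0.4975], 1],
    [[0.0788, -0.0344, 0], [0, 0, 0.4975], 1],
    [[0.0788, -0.0344, 0], [0, 0, 0.4975], 1],
    [[0.0788, -0.0344, 0], [0, 0, 0.4975], 1],
  ],
)

```text
time_s: 9.93
eef_pos: [0.5071, -0.2105, 0.139]
eef_rot: [-0.001, 0.999, 0.047, -0.002]
wrist_force: [-0.0, 0.6, -0.3]
opening: 1.002
grasp_force: 0.0
```

shift_gripper(
  increments=[
    [[0, 0, 0], [0, 0, 0], 1],
    [[0, 0, 0], [0, 0, 0], 1],
  ],
)

```text
time_s: 10.18
eef_pos: [0.5081, -0.2112, 0.1408]
eef_rot: [-0.0, 0.999, 0.047, -0.0]
wrist_force: [0.4, 0.3, -0.6]
opening: 0.998
grasp_force: 0.0
```

Run:
```python
from h import *
o=ctrl.get_obs();print(rel(o,[.5083,-.2112,-.002]));m=rot(o).as_matrix();print(m.round(4),np.arctan2(m[1,1],m[0,1]))
```

```text
[2.91455444e-04 5.55840559e-05 1.42848185e-01]
[[ 9.956e-01  9.340e-02 -8.000e-04]
 [ 9.340e-02 -9.956e-01  5.000e-04]
 [-8.000e-04 -6.000e-04 -1.000e+00]] -1.4772325693967003
```

Scaled: 0.142 m is 0.1775, 0.138 m is 0.1725.

shift_gripper(
  increments=[
    [[0, 0, 0.0625], [0, 0, 0], 1],
    [[0, 0, 0.1125], [0, 0, 0], 1],
    [[0, 0, 0.1438], [0, 0, 0], 1],
    [[0, 0, 0.1625], [0, 0, 0], 1],
    [[0, 0, 0.1725], [0, 0, 0], 1],
    [[0, 0, 0.1775], [0, 0, 0], 1],
    [[0, 0, 0.1775], [0, 0, 0], 1],
    [[0, 0, 0.1775], [0, 0, 0], 0.95],
  ],
)

```text
time_s: 11.18
eef_pos: [0.5088, -0.2119, 0.0002]
eef_rot: [0.001, 0.999, 0.046, 0.0]
wrist_force: [-0.6, -1.2, 0.5]
opening: 0.948
grasp_force: 0.5
```

Run:
```python
from h import *
o=ctrl.get_obs();p=vision.camera_params("wrist");im=vision.camera("wrist")
cv2.imwrite("pics/w5.png",im);print(o["eef_pos"],o["wrist_force"])
```

```text
[ 5.08833651e-01 -2.11923822e-01  2.08121617e-04] [-0.56445265 -1.20282319  0.53237913]
```

View pics/w5.png

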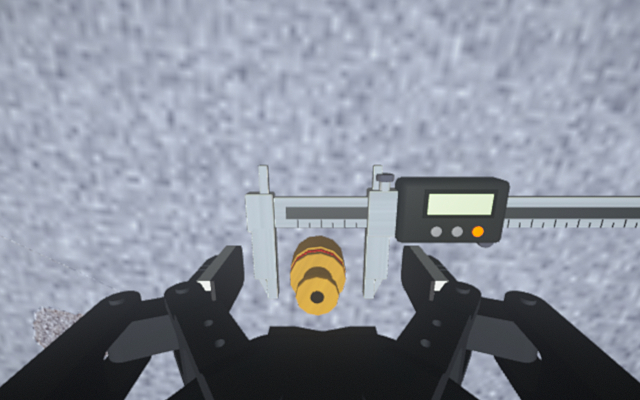

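The piston is standing, and the fingers are outside both jaws (pads near columns 243 and 402, outer faces near 250 and 391). I'll lower slightly and close in small steps.

Scaled: 0.003 m is 0.0038.

shift_gripper(
  increments=[
    [[0, 0, 0.0038], [0, 0, 0], 0.92],
    [[0, 0, 0.0038], [0, 0, 0], 0.9],
    [[0, 0, 0.0038], [0, 0, 0], 0.88],
    [[0, 0, 0.0038], [0, 0, 0], 0.86],
    [[0, 0, 0.0038], [0, 0, 0], 0.84],
  ],
)

```text
time_s: 11.85
eef_pos: [0.5084, -0.2113, -0.0036]
eef_rot: [-0.0, 0.999, 0.046, 0.0]
wrist_force: [-0.1, 1.5, -0.2]
opening: 0.844
grasp_force: 0.5
```

shift_gripper(
  increments=[
    [[0, 0, 0], [0, 0, 0], 0.82],
    [[0, 0, 0], [0, 0, 0], 0.8],
  ],
)

```text
time_s: 12.1
eef_pos: [0.5087, -0.2119, -0.0032]
eef_rot: [0.0, 0.999, 0.046, 0.0]
wrist_force: [-0.5, -1.2, 3.4]
opening: 0.801
grasp_force: 2.3
```

shift_gripper(
  increments=[
    [[0, 0, 0], [0, 0, 0], 0.79],
    [[0, 0, 0], [0, 0, 0], 0.78],
  ],
)

```text
time_s: 12.35
eef_pos: [0.5089, -0.2121, -0.0031]
eef_rot: [0.001, 0.999, 0.046, 0.001]
wrist_force: [-0.7, -1.7, 3.2]
opening: 0.779
grasp_force: 3.3
```

shift_gripper(
  increments=[
    [[0, 0, -0.0004], [0, 0, 0], 0.765],
    [[0, 0, -0.0008], [0, 0, 0], 0.75],
    [[0, 0, -0.0011], [0, 0, 0], 0.735],
    [[0, 0, -0.0015], [0, 0, 0], 0.72],
  ],
)

```text
time_s: 12.85
eef_pos: [0.5082, -0.2112, -0.0026]
eef_rot: [-0.0, 0.999, 0.046, -0.0]
wrist_force: [0.5, -2.4, 1.1]
opening: 0.72
grasp_force: 1.9
```

shift_gripper(
  increments=[
    [[0, 0, -0.0004], [0, 0, 0], 0.705],
    [[0, 0, -0.0008], [0, 0, 0], 0.69],
    [[0, 0, -0.0011], [0, 0, 0], 0.675],
    [[0, 0, -0.0014], [0, 0, 0], 0.66],
  ],
)

```text
time_s: 13.35
eef_pos: [0.5079, -0.211, -0.0017]
eef_rot: [-0.0, 0.999, 0.046, -0.0]
wrist_force: [0.1, 0.3, -1.5]
opening: 0.657
grasp_force: 1.5
```

Scaled: -0.0008 m is -0.001, -0.0006 m is -0.0008.

shift_gripper(
  increments=[
    [[0, 0, -0.0003], [0, 0, 0], 0.65],
    [[0, 0, -0.0005], [0, 0, 0], 0.64],
    [[0, 0, -0.0008], [0, 0, 0], 0.63],
    [[0, 0, -0.001], [0, 0, 0], 0.62],
  ],
)

```text
time_s: 13.85
eef_pos: [0.5082, -0.2112, -0.0006]
eef_rot: [-0.0, 0.999, 0.046, -0.0]
wrist_force: [-0.6, 0.7, -2.3]
opening: 0.621
grasp_force: 1.6
```

shift_gripper(
  increments=[
    [[0, 0, -0.0001], [0, 0, 0], 0.61],
    [[0, 0, -0.0003], [0, 0, 0], 0.605],
  ],
)

```text
time_s: 14.1
eef_pos: [0.5083, -0.2114, -0.0004]
eef_rot: [-0.0, 0.999, 0.046, -0.0]
wrist_force: [-0.7, -1.0, -2.7]
opening: 0.609
grasp_force: 3.4
```

shift_gripper(
  increments=[
    [[0, 0, -0.0001], [0, 0, 0], 0.6],
    [[0, 0, -0.0001], [0, 0, 0], 0.595],
  ],
)

```text
time_s: 14.35
eef_pos: [0.5083, -0.2114, -0.0003]
eef_rot: [-0.0, 0.999, 0.046, -0.0]
wrist_force: [-0.6, -0.6, -2.4]
opening: 0.594
grasp_force: 12.2
```

Scaled: 0.0006 m is 0.0008, 0.0004 m is 0.0005.

shift_gripper(
  increments=[
    [[0, 0, 0.0005], [0, 0, 0], 0.594],
    [[0, 0, 0.0008], [0, 0, 0], 0.593],
  ],
)

```text
time_s: 14.6
eef_pos: [0.5083, -0.2115, -0.0004]
eef_rot: [-0.0, 0.999, 0.046, -0.0]
wrist_force: [-3.8, 1.5, 5.9]
opening: 0.596
grasp_force: 14.4
```

shift_gripper(
  increments=[
    [[0, 0, 0.0003], [0, 0, 0], 0.592],
    [[0, 0, 0.0004], [0, 0, 0], 0.592],
  ],
)

```text
time_s: 14.85
eef_pos: [0.5084, -0.2115, -0.0004]
eef_rot: [0.0, 0.999, 0.046, -0.0]
wrist_force: [-4.8, 1.2, 8.2]
opening: 0.592
grasp_force: 15.4
```

Scaled: -0.0005 m is -0.0006, -0.0003 m is -0.0004.

shift_gripper(
  increments=[
    [[0, 0, -0.0004], [0, 0, 0], 0.59],
    [[0, 0, -0.0006], [0, 0, 0], 0.59],
  ],
)

```text
time_s: 15.1
eef_pos: [0.5084, -0.2114, -0.0003]
eef_rot: [0.0, 0.999, 0.046, -0.0]
wrist_force: [-2.8, 0.1, 4.1]
opening: 0.597
grasp_force: 17.4
```

shift_gripper(
  increments=[
    [[0, 0, 0], [0, 0, 0], 0.6],
    [[0, 0, 0], [0, 0, 0], 0.63],
    [[0, 0, 0], [0, 0, 0], 0.7],
    [[0, 0, 0], [0, 0, 0], 0.8],
    [[0, 0, 0], [0, 0, 0], 0.95],
    [[0, 0, 0], [0, 0, 0], 1],
  ],
)

```text
time_s: 15.85
eef_pos: [0.5086, -0.2115, -0.0006]
eef_rot: [0.0, 0.999, 0.046, 0.0]
wrist_force: [0.3, 0.0, 0.1]
opening: 1.004
grasp_force: 0.0
```

Scaled: -0.14 m is -0.175, -0.12 m is -0.15.

shift_gripper(
  increments=[
    [[0, 0, -0.0125], [0, 0, 0], 1],
    [[0, 0, -0.0375], [0, 0, 0], 1],
    [[0, 0, -0.0875], [0, 0, 0], 1],
    [[0, 0, -0.15], [0, 0, 0], 1],
    [[0, 0, -0.175], [0, 0, 0], 1],
    [[0, 0, -0.175], [0, 0, 0], 1],
  ],
)

```text
time_s: 16.6
eef_pos: [0.5099, -0.2124, 0.1421]
eef_rot: [0.002, 0.999, 0.046, 0.002]
wrist_force: [-0.5, 0.3, -0.0]
opening: 0.998
grasp_force: 0.0
```

Run:
```python
from h import *
o=ctrl.get_obs();p=vision.camera_params("wrist");im=vision.camera("wrist")
import pickle;pickle.dump((o,p),open("w6.pkl","wb"))
cv2.imwrite("pics/w6.png",cv2.resize(im[130:330,230:430],None,fx=3,fy=3,interpolation=cv2.INTER_CUBIC))
```

```text
(no output)
```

View pics/w6.png

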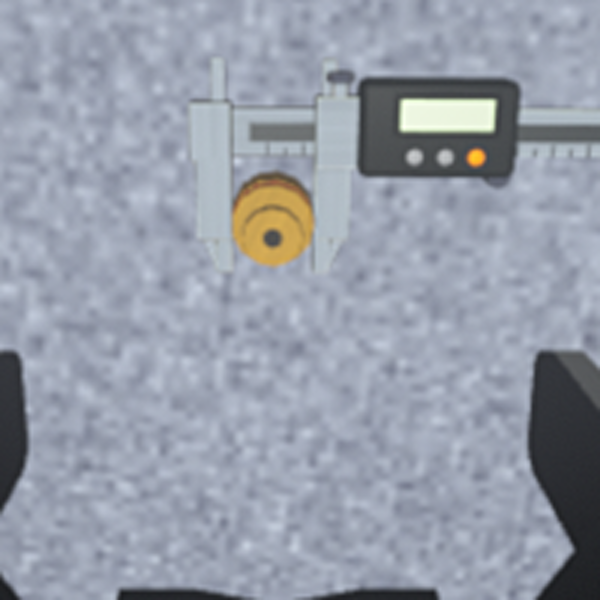

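The piston stands between both jaws (faces at columns 231 and 316). I'll check that the gap measures 28 mm.

Run:
```python
from h import *
import pickle
o,p=pickle.load(open("w6.pkl","rb"))
c=lambda x,y,z:ray(p,(230+x/3,130+y/3),z)
a,b=c(231,200,.008),c(316,200,.008)
print(np.linalg.norm(a-b),c(272,238,.0375),np.linalg.norm(c(359,140,.015)-c(519,140,.015)))
```

```text
0.028938645572942057 [ 0.50596063 -0.21197351  0.0375    ] 0.05219710721659038
```

```bash
python3 -c "
from bench import ctrl, vision, order
print(order.hand_in())"
```

```text
the job is handed in; nothing more can be done
None
```

The caliper is lying flat, closed on the standing brass piston for you to read: both jaws bear on it (they stopped at about 17 N of grip), the robot is clear, and the job was handed in at about 17 s, with the worn piston and valve never approached.

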